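# Shut the nail drawer and bring the rasp to the heel

## Robot

A 6-joint arm with a two-finger parallel gripper is mounted at the origin on the work surface. World frame = base frame: x ahead of the robot, y to its left, z up, the work surface at z = 0. Lengths are in m, angles in rad, forces in N, time in s.
With the tool pointing down it reaches from about 0.35 to 0.975 m from the base axis. Payload 7.1 kg.
Tool frame: the origin (TCP) lies midway between the tips of the shut fingers; the grasp point (between the pads) lies ctrl.pinch_z behind it (ctrl.pinch_z is the distance from the TCP to the grasp point, in m); z points along the fingers, y is the line along which they close (so a half turn about z gives the same grasp; the last joint's range is limited). The gripper opens to 88 mm and grips with 3 to 60 N. Pads are 20 mm wide; open, the fingers measure 115 mm over their backs; the gripper's body (75 mm by 178 mm) begins 61 mm behind the grasp point.
Start: joints at [-1.222, 0.423, 1.63, -0, 1.089, -0.019], TCP at [0.225, -0.583, 0.223] pointing down, gripper open.
Joint ranges: [-3, 3], [-0.9, 2.11], [0.09, 2.58], [-1.31, 4.45], [0.11, 2.69], [-2.54, 2.54]. Speed limits (rad/s): [2.39, 2.39, 3.01, 3.14, 3.14, 3.14].

## Interface

Orientations are given as a 3x3 rotation matrix whose columns are the frame's x, y, z axes.
In Python, from bench import ctrl, viewer, spotter gives the robot as it stands.
- The arm moves only by the tool carry_out, never from a script. Its argument "targets" is text: rows parted by semicolons, each of 5 numbers parted by spaces: the finger opening in cm, from 0 to 8.78, then the shift along the tool's x, y, z in cm, then the turn about the tool's z in rad. A call has 1 to 12 rows; each row is the pose to reach, as a shift and turn from the pose commanded when the call began, along the tool's axes at that moment; what a row does not reach only later rows make up. A row lasts 1/12 s, in which the tool goes at most 41.7 mm and 7.16 degrees, less where a joint would pass 70% of its speed; a pose out of reach is approached as far as the arm can. A call with a gripper value outside its range is refused whole. The fingers move at their own pace and stop on an object; the grip force is fixed at half the most. Time passes only in rows, so rows that repeat a pose let the fingers close. It gives the time, the measured TCP pose, the force, the opening and the grip force at its end, in the units of the state.
- ctrl.state(): the state, without advancing time (a new reading comes with each control period).
- viewer.camera(name): name is "scene" or "top" or "wrist"; returns a dict with "color" (384x512x3 uint8, red, green, blue), "mtx" (3x3 intrinsics, pixels), "view" (4x4, takes a point from world to camera coordinates). Camera axes: x right, y down, z forward; pixel columns grow to the right and rows downward; lengths in m; the calibration is good to about 2 mm. A picture is of the moment at which its call begins. There is no depth.
- ctrl.close_job(): hands the job in; it is judged then, once.
Trained networks look in the newest picture that a camera, given by its name, has taken for a name from the list of things; names that differ only in an ending like _2 or _b are one class to them, and where a whole thing is asked for, a point or a joint stands for the part that bears it (a point fixed in the world has none). Each returns a list of dicts, best first, with "p" (0 to 1); they miss things now and then, are a little off and sometimes report something else, mostly with a low value. They report only what shows in the picture. A call takes as long as a camera call.
- spotter.masks_of(camera, target): "pixels" (384x512 bool, what is visible of it) and "box" ([left, top, right, bottom] in pixels, round what is visible of it).
The state is a dict: "time": time; "q": joint angles; "qd": joint speeds; "tau": joint torques, N m; "position": TCP position; "eef_rot": TCP orientation; "wrist_force": force on the tool from outside, world axes, zero at the start; "torque": the same for the moment, N m; "opening": finger opening in m; "gripper_force": force on a finger pad.
Only numpy, scipy, OpenCV 4.12 (cv2) and the standard library are available. Lean on these libraries where they do the work, as an engineer would, in place of code of your own. Each camera call takes 0.05 s, during which the arm holds its last target. There are 200 camera calls.

## Task

Get ready to rasp the new heel on the shoe last: first push the open nail drawer fully home until it seats in its catch, so that no filings fall in. Then draw the rasp out of the slanted tool block by its handle, turn it level with a flat side down, and finish holding it still, the middle of its blade 2 to 6 cm above the middle of the heel. Do not touch the shoe with it, and leave everything else on the bench in its place.

Things in the scene. Friction and masses are not known exactly. Their poses are not given: they have to be found in the camera images.
- drawer_pull (a point): Centre of the front face of the open drawer's cup pull, a dark steel block 62 mm wide, 24 mm high, standing 18 mm out from the wooden drawer front (171 by 48 mm, flush with the cabinet's front when shut); 86 mm above the bench. It is the upper drawer of the cabinet. Axes: +x is the way it is pushed shut, y along its front, z up.
- drawer (a joint): How far the drawer is open, in m: 0 is fully home at its stop. It slides with 1 to 2 N of friction; a spring roller catch adds up to about 5 N of resistance between 13 and 6 mm open; below about 3 mm it pulls the drawer home by itself and keeps it there.
- cabinet: Small wooden two-drawer cabinet fixed on the left or the right of the bench, 190 mm wide (y), 180 mm deep (x), 125 mm high; origin at the centre of its underside, its front faces -x. Its lower drawer is shut and does not move.
- block: Wooden tool block fixed to the bench, 225 mm wide, 160 mm deep, 135 mm high, like a slanted knife block: three slots 10 x 30 mm, 85 mm deep, along its direction (0.707, 0, -0.707), so the handles point up and to its -x side at 45 degrees. Origin at the centre of its underside; the mouths lie 37 mm to -x, 114 mm up, at y = -75, 0, 75 mm. Each holds one of three tools, in any order.
- rasp_grip (a point): Middle of the rasp's handle: the thick eight-sided pale wooden one, 110 mm long, 29 mm across flats, with brass ferrule. The rasp weighs about 0.19 kg and balances at the ferrule, 62 mm from here. Axes: +x along the tool to the blade's tip, y across the blade's width, z square to its flat sides. In the block y is level, x points down at 45 degrees; draw it 90 mm along its -x to free it.
- rasp_blade (a point): Middle of the rasp's blade, 135.5 mm along the rasp's +x from the middle of the handle, same axes. The blade is a dark steel bar 24 mm wide and 5 mm thick with rows of teeth on both flat sides; 45 mm of it show between block and ferrule.
- rasp_tip (a point): Far end of the rasp's blade, 200 mm along the rasp's +x from the middle of the handle, same axes. At the start it stands at the bottom of the slot, 84 mm deep.
- heel_top (a point): Centre of the flat, level top of the heel: the black rubber piece, 62 mm long and 66 mm wide, 245 mm above the bench, the highest part of the shoe. The toe lies towards +x of this frame, 230 mm from here, 5 to 20 mm lower than the heel; z is up.
- jack: Iron bench jack, base 124 mm across, carrying a wooden shoe last sole up with its leather sole and heel; fixed on the left or right of the bench, opposite the cabinet. Origin on the bench straight below the heel's centre; toe to +x.
- knife: Leather knife in another slot of the block, to be left there: flat slab handle 90 mm long, 23 mm wide, 14 mm thick, with rivets. Origin on its axis at the slot's mouth.
- spatula: Glue spatula in another slot of the block, to be left there: slim turned round handle 83 mm long, 14 to 22 mm thick. Origin on its axis at the slot's mouth.
- hammer: Shoemaker's hammer lying on the bench, about 210 mm long, 33 mm high; to be left alone.
- tack_dish: Low round steel dish of tacks with six compartments, 140 mm across, 28 mm high; to be left alone.
- glue_can: Round can, 84 mm across, 115 mm high, at the left side of the bench; to be left alone.
- polish_tin: Flat round tin, 84 mm across, 26 mm high, at the right side of the bench; to be left alone.
- shoe_brush: Shoe brush, 145 mm long, 50 mm wide, 50 mm high, at the right side of the bench; to be left alone.

How it is judged:
On the way, in this order (a step that is already met when the one before it is completed fails the run):
1. the drawer is fully home in its catch (value of joint drawer below 0.003 m), for 0.2 s.
2. the rasp is out of the tool block, with the drawer still home (value of joint drawer below 0.003 m and height (world z) of rasp_tip above 0.135 m and contact force between rasp and block below 0.1 N and contact force between rasp and the fingers above 0.5 N), for 0.2 s.
At the end, for the whole second after the job is handed in: Drawer under 3 mm open; rasp gripped by its handle (grasp point within 65 mm of its middle), touching neither shoe nor block, slower than 30 mm/s, flat sides level within 0.22 rad, blade middle within 30 mm sideways of the heel centre and 12 to 80 mm above the heel top (value of joint drawer below 0.003 m and angle between the z axis of rasp_blade and the z axis of jack, either way round below 0.22 rad and horizontal distance between rasp_blade and heel_top below 0.03 m and z of rasp_blade in the frame of heel_top between 0.012 and 0.08 m and distance between the grasp point and rasp_grip below 0.065 m and contact force between rasp and the fingers above 0.5 N and contact force between rasp and jack below 0.1 N and contact force between rasp and block below 0.1 N and linear speed of rasp below 0.03 m/s); the arm keeps its last pose, push and grip.
It fails at once if the rasp strikes or presses on the shoe (contact force between rasp and jack above 2 N).
It fails at once if knife or spatula in the block shifted by more than 30 mm (distance of any of knife, spatula from where it was at the start of the episode above 0.03 m).
It fails at once if hammer, tack dish, glue can, polish tin or shoe brush shifted by more than 30 mm (distance of any of hammer, tack_dish, glue_can, polish_tin, shoe_brush from where it was at the start of the episode above 0.03 m).
It also fails if it takes over 58 s, if anything falls off the work surface, if the arm or the gripper's body presses on something with over 40 N, if the wrist force passes 120 N, or if a joint passes its speed limit or range.

## Working session

There is one attempt and no reset: what is moved stays moved. The work goes in short steps, Python scripts to look and compute and a tool call to move; the robot and the scene stay as the last step left them, time stands still between calls to the robot, and variables do not carry over. Pictures are saved under pics/ and viewed, at most 12 in all, crops included, and the job is handed in when it is done.

Besides the shell and the picture viewer there is one more tool, called after "Call:" as name(argument=value, ...) on one line, values as JSON. carry_out: Moves the arm, as the interface text tells. Its arguments: {"type":"object","properties":{"targets":{"type":"string"}},"required":["targets"]}

```bash
ls; mkdir -p pics; cat > h.py <<'E'
import numpy as np, cv2
from bench import ctrl, viewer, spotter
def snap(n,f):
    c=viewer.camera(n); cv2.imwrite(f'pics/{f}.png',c['color'][:,:,::-1]); return c
def proj(c,p):
    p=c['view'][:3,:3]@np.array(p,float)+c['view'][:3,3]; u=c['mtx']@p; return u[:2]/u[2]
def ray(c,uv):
    R=c['view'][:3,:3];t=c['view'][:3,3]; d=R.T@np.linalg.solve(c['mtx'],[uv[0],uv[1],1.]); return -R.T@t,d
def atz(c,uv,z):
    o,d=ray(c,uv); return o+d*(z-o[2])/d[2]
E
python3 - <<'E'
from h import *
s=ctrl.state(); print(ctrl.pinch_z,{k:np.round(v,3) for k,v in s.items()})
for n in ['scene','top']:
    c=snap(n,n+'0'); print(n,np.round(c['mtx'],1).tolist(),np.round(c['view'],3).tolist())
    for t in ['drawer_pull','cabinet','block','rasp_grip','rasp_blade','heel_top','jack','knife','spatula','hammer','tack_dish','glue_can','polish_tin','shoe_brush']:
        for m in spotter.masks_of(n,t)[:2]:
            ys,xs=np.nonzero(m['pixels']); print(t,round(m['p'],2),np.round(m['box']),xs.mean().round(1),ys.mean().round(1), np.round(atz(c,(xs.mean(),ys.mean()),0.1),3))
E
```

```text
pics
0.0187 {'time': np.float64(0.0), 'q': array([-1.222,  0.424,  1.631, -0.   ,  1.089, -0.019]), 'qd': array([ 0.   , -0.   , -0.001,  0.   ,  0.002, -0.   ]), 'tau': array([-2.0000e-03, -5.4463e+01, -2.7367e+01,  6.4000e-02,  2.3000e-02,
       -0.0000e+00]), 'position': array([ 0.225, -0.583,  0.222]), 'eef_rot': array([[ 0.933,  0.36 , -0.001],
       [ 0.36 , -0.933,  0.001],
       [ 0.   , -0.002, -1.   ]]), 'wrist_force': array([-0.888,  0.81 , -0.135]), 'torque': array([-0.018,  0.02 , -0.001]), 'gripper_force': np.float64(0.0), 'opening': np.float64(0.088)}
scene [[353.5, 0.0, 252.7], [0.0, 353.5, 194.9], [0.0, 0.0, 1.0]] [[-0.669, 0.743, 0.004, 0.357], [0.639, 0.579, -0.506, -0.264], [-0.379, -0.336, -0.862, 1.605], [0.0, 0.0, 0.0, 1.0]]
drawer_pull 0.7 [173. 137. 213. 175.] 193.5 155.2 [ 0.534 -0.322  0.1  ]
drawer_pull 0.46 [256. 255. 326. 324.] 291.0 292.5 [0.701 0.317 0.1  ]
cabinet 0.69 [134. 139. 214. 215.] 172.5 174.1 [ 0.651 -0.315  0.1  ]
block 0.82 [182. 195. 255. 266.] 218.6 230.4 [ 0.702 -0.013  0.1  ]
rasp_grip 0.94 [238. 184. 266. 224.] 253.5 201.6 [0.531 0
[... 1490 characters left out ...]
39 0.1  ]
jack 0.93 [159. 105. 196. 186.] 176.6 147.7 [0.727 0.338 0.1  ]
jack 0.63 [316. 181. 361. 206.] 337.4 191.1 [ 0.536 -0.326  0.1  ]
knife 0.68 [284. 162. 293. 185.] 287.3 174.3 [ 0.609 -0.121  0.1  ]
knife 0.17 [318. 177. 359. 208.] 337.1 191.2 [ 0.536 -0.325  0.1  ]
hammer 0.83 [227. 204. 257. 248.] 240.0 229.8 [0.383 0.076 0.1  ]
tack_dish 0.7 [271. 204. 302. 235.] 285.1 219.4 [ 0.423 -0.108  0.1  ]
glue_can 0.85 [112. 184. 139. 204.] 124.4 193.1 [0.539 0.551 0.1  ]
polish_tin 0.64 [376. 200. 394. 224.] 386.1 211.7 [ 0.449 -0.521  0.1  ]
shoe_brush 0.96 [379. 164. 394. 198.] 386.9 182.9 [ 0.568 -0.531  0.1  ]
shoe_brush 0.63 [266. 164. 270. 187.] 268.5 177.7 [ 0.596 -0.043  0.1  ]
```

```bash
python3 - <<'E'
import cv2
a=cv2.imread('pics/scene0.png')[110:340,120:410]; b=cv2.imread('pics/top0.png')[90:270,100:420]
cv2.imwrite('pics/a.png',cv2.resize(a,None,fx=2.6,fy=2.6,interpolation=cv2.INTER_CUBIC)); cv2.imwrite('pics/b.png',cv2.resize(b,None,fx=2.5,fy=2.5,interpolation=cv2.INTER_CUBIC))
E
```

```text
(no output)
```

View pics/a.png

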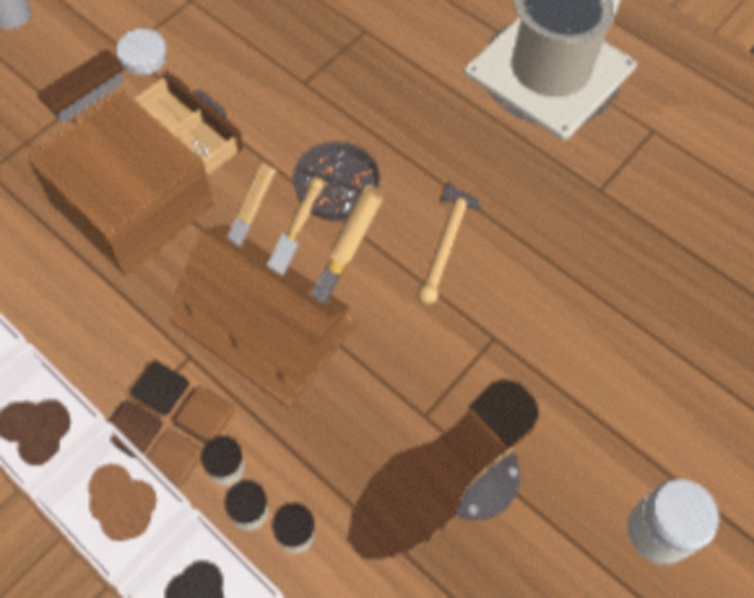

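View pics/b.png

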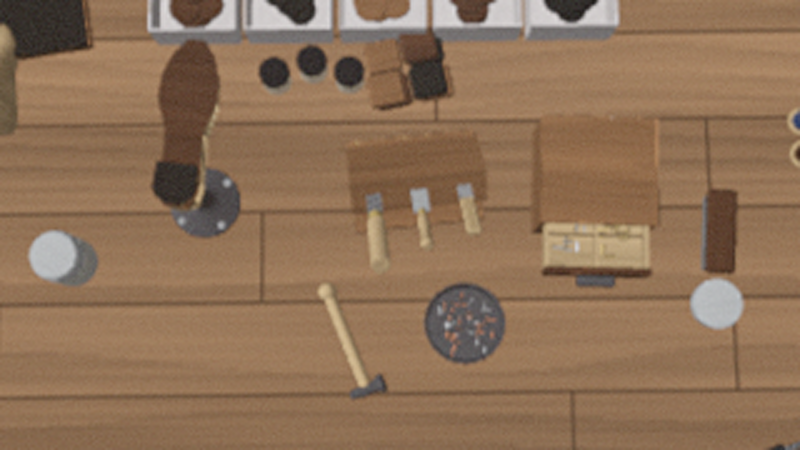

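```bash
python3 - <<'E'
from h import *
S=viewer.camera('scene');T=viewer.camera('top')
def tri(a,b):
    A=[];r=[]
    us=(a[0]/2.6+120,a[1]/2.6+110); ut=(b[0]/2.5+100,b[1]/2.5+90)
    M=np.zeros((3,3));v=np.zeros(3)
    for c,u in((S,us),(T,ut)):
        o,d=ray(c,u); d/=np.linalg.norm(d);P=np.eye(3)-np.outer(d,d);M+=P;v+=P@o
    p=np.linalg.solve(M,v); return p, [np.abs(proj(c,p)-u).max().round(1) for c,u in((S,us),(T,ut))]
for n,a,b in [('pull',(211,103),(596,280)),('rasp butt',(372,192),(379,264)),('rasp ferrule',(336,268),(376,210)),('rasp mouth',(319,297),(374,198)),
 ('spat mouth',(280,268),(420,190)),('spat butt',(318,181),(425,244)),('knife mouth',(236,241),(464,187)),('knife butt',(266,168),(475,232)),('heel c',(505,412),(176,183))]:
    p,e=tri(a,b); print(n,p.round(3),e)
f=lambda u,z:atz(T,(u[0]/2.5+100,u[1]/2.5+90),z).round(3)
print('front L,R',f((542,270),.11),f((650,270),.11),'pull',f((596,281),.09))
print('heel corners',[f(u,.245) for u in [(158,160),(200,165),(197,207),(153,202)]])
print('toe',f((190,42),.23))
E
```

```text
pull [ 0.491 -0.328  0.091] [np.float64(0.7), np.float64(0.5)]
rasp butt [0.509 0.025 0.223] [np.float64(0.2), np.float64(0.2)]
rasp ferrule [0.6   0.035 0.152] [np.float64(1.6), np.float64(1.2)]
rasp mouth [0.63  0.036 0.108] [np.float64(0.5), np.float64(0.4)]
spat mouth [ 0.638 -0.037  0.115] [np.float64(1.8), np.float64(1.3)]
spat butt [ 0.539 -0.045  0.213] [np.float64(0.0), np.float64(0.0)]
knife mouth [ 0.645 -0.112  0.109] [np.float64(0.8), np.float64(0.6)]
knife butt [ 0.56  -0.124  0.188] [np.float64(0.0), np.float64(0.0)]
heel c [0.635 0.335 0.231] [np.float64(0.3), np.float64(0.2)]
front L,R [ 0.508 -0.239  0.11 ] [ 0.506 -0.415  0.11 ] pull [ 0.491 -0.33   0.09 ]
heel corners [array([0.669, 0.359, 0.245]), array([0.66 , 0.295, 0.245]), array([0.595, 0.299, 0.245]), array([0.604, 0.366, 0.245])]
toe [0.859 0.316 0.23 ]
```

Call:
carry_out(targets="0 4 -2 0 -0.12; 0 8 -4 0 -0.24; 0 11 -6 0 -0.36; 0 14 -8 0 -0.48; 0 17 -9.5 0 -0.6; 0 20 -11 0 -0.72; 0 22 -12 0 -0.84; 0 24 -13 0 -0.96; 0 26 -14 0 -1.08; 0 28 -15 0 -1.2; 0 29.2 -15.9 0 -1.32; 0 29.2 -15.9 0 -1.44")

```text
time: 2.6
position: [0.4415, -0.3277, 0.2227]
eef_rot: [[-0.243, 0.97, 0.0], [0.97, 0.243, 0.001], [0.0, 0.001, -1.0]]
wrist_force: [-0.2, 0.6, -0.3]
opening: 0.0115
gripper_force: 0.0
```

Call:
carry_out(targets="0 0 0 1.5 -0.12; 0 0 0 3 -0.24; 0 0 0 4.5 -0.36; 0 0 0 6 -0.48; 0 0 0 7.5 -0.6; 0 0 0 9 -0.72; 0 0 0 10.5 -0.84; 0 0 0 12 -0.96; 0 0 0 13 -1.08; 0 0 0 14 -1.2; 0 0 0 14.2 -1.32; 0 0 0 14.2 -1.325")

```text
time: 3.6
position: [0.4397, -0.3295, 0.0798]
eef_rot: [[-1.0, 0.004, -0.001], [0.004, 1.0, 0.001], [0.001, 0.001, -1.0]]
wrist_force: [-0.2, -0.2, 0.6]
opening: 0.0003
gripper_force: 0.0
```

```bash
python3 - <<'E'
from h import *
s=ctrl.state();print(s['q'].round(2))
T=snap('top','top1')
a=cv2.imread('pics/top1.png')[150:240,290:410]; cv2.imwrite('pics/c.png',cv2.resize(a,None,fx=5,fy=5,interpolation=cv2.INTER_CUBIC))
E
```

```text
[-0.66  0.52  1.88 -0.    0.74 -2.23]
```

View pics/c.png

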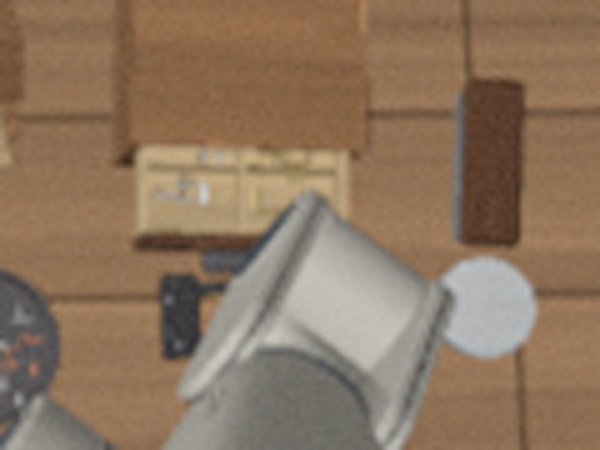

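Call:
carry_out(targets="0 -1.5 0 0 0; 0 -3 0 0 0; 0 -4 0 0 0; 0 -5 0 0 0; 0 -6 0 0 0; 0 -7 0 0 0; 0 -8 0 0 0; 0 -8.5 0 0 0; 0 -9 0 0 0; 0 -9.5 0 0 0")

```text
time: 4.48
position: [0.5353, -0.3306, 0.0806]
eef_rot: [[-1.0, 0.009, -0.0], [0.009, 1.0, 0.0], [0.0, 0.0, -1.0]]
wrist_force: [-1.2, -1.7, -0.7]
opening: 0.0005
gripper_force: 0.7
```

```bash
python3 - <<'E'
from h import *
T=snap('top','top2')
a=cv2.imread('pics/top2.png')[150:240,290:410]; cv2.imwrite('pics/d.png',cv2.resize(a,None,fx=5,fy=5,interpolation=cv2.INTER_CUBIC))
E
```

```text
(no output)
```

View pics/d.png

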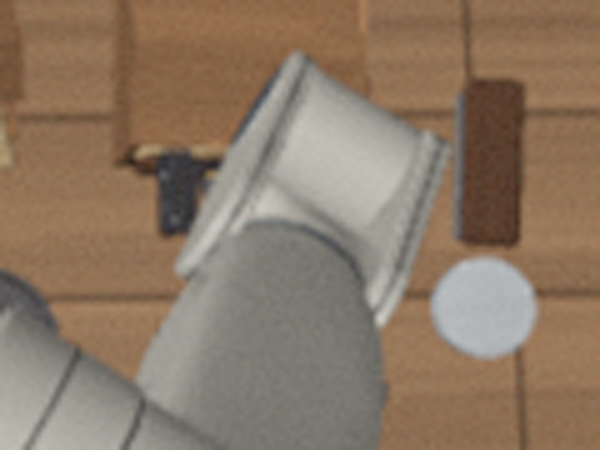

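Call:
carry_out(targets="0 -0.3 0 0 0; 0 -0.6 0 0 0; 0 -0.8 0 0 0; 0 -1 0 0 0")

```text
time: 4.87
position: [0.5442, -0.3308, 0.0806]
eef_rot: [[-1.0, 0.009, -0.002], [0.009, 1.0, 0.0], [0.002, 0.0, -1.0]]
wrist_force: [-2.6, -0.9, 0.3]
opening: -0.0001
gripper_force: 1.6
```

Call:
carry_out(targets="0 -0.2 0 0 0; 0 -0.4 0 0 0; 0 -0.6 0 0 0")

```text
time: 5.12
position: [0.5517, -0.3307, 0.0808]
eef_rot: [[-1.0, 0.009, 0.001], [0.009, 1.0, -0.0], [-0.001, -0.0, -1.0]]
wrist_force: [-0.3, -0.1, 0.5]
opening: 0.0002
gripper_force: 0.6
```

Call:
carry_out(targets="0 -0.2 0 0 0; 0 -0.4 0 0 0")

```text
time: 5.28
position: [0.5519, -0.3307, 0.0807]
eef_rot: [[-1.0, 0.008, -0.007], [0.008, 1.0, 0.001], [0.007, 0.001, -1.0]]
wrist_force: [-20.8, -4.1, 15.2]
opening: 0.0006
gripper_force: 10.5
```

Call:
carry_out(targets="0 1 0 0 0; 0 3 0 0 0; 0 6 0 0 0; 0 7 0 -3 -0.05; 0 7 0 -6 -0.095; 0 7 0 -9 -0.095; 0 7 3 -12 -0.095; 0 6 6.5 -15 -0.095; 0 5 10 -18 -0.095; 0 4 13.5 -21 -0.095; 8.7 3 17 -22 -0.095; 8.7 2 21 -22 -0.095")

```text
time: 6.28
position: [0.5362, -0.1304, 0.3037]
eef_rot: [[-0.996, -0.085, 0.007], [-0.085, 0.996, -0.001], [-0.007, -0.002, -1.0]]
wrist_force: [1.3, -0.5, 0.3]
opening: 0.0105
gripper_force: 0.0
```

Call:
carry_out(targets="8.7 -0.8 3 0 0; 8.7 -1.6 6 0 0; 8.7 -2.4 9 0 0; 8.7 -3.2 12 0 0; 8.7 -3.5 13.5 0 0; 8.7 -3.7 14.6 0 0; 8.7 -3.7 14.6 0 0; 8.7 -3.7 14.6 0 0")

```text
time: 6.95
position: [0.5583, 0.0173, 0.2996]
eef_rot: [[-0.996, -0.087, 0.0], [-0.087, 0.996, -0.0], [-0.0, -0.0, -1.0]]
wrist_force: [0.3, 0.0, 0.5]
opening: 0.0638
gripper_force: 0.0
```

```bash
python3 - <<'E'
from h import *
s=ctrl.state();print(s['time'],s['q'].round(2),s['position'].round(3),s['eef_rot'].round(3).tolist(),s['opening'])
W=snap('wrist','w1');T=snap('top','top3')
for t in ['rasp_grip','spatula','knife']:
    for m in spotter.masks_of('wrist',t)[:2]: print(t,round(m['p'],2),m['box'])
th=np.arctan2(0.067,.704); d=np.array([.7071*np.cos(th),.7071*np.sin(th),-.7071]); M=np.array([.630,.036,.114])
for k in (0,.045,.061,.116,.171): print(k,proj(W,M-k*d).round(0))
w=cv2.imread('pics/w1.png'); t=cv2.resize(cv2.imread('pics/top3.png')[150:240,290:410],(512,384),interpolation=cv2.INTER_CUBIC)
o=np.hstack([w,t]);cv2.imwrite('pics/e.png',cv2.resize(o,(800,300)))
E
```

```text
6.95 [ 0.01  0.24  1.7  -0.    1.2  -1.65] [0.558 0.017 0.3  ] [[-0.996, -0.087, 0.0], [-0.087, 0.996, -0.0], [-0.0, -0.0, -1.0]] 0.06382263687336141
rasp_grip 0.75 [256.8, 110.5, 300.8, 235.8]
rasp_grip 0.4 [98.6, 0.0, 217.3, 97.0]
spatula 0.78 [164.9, 148.1, 216.8, 238.7]
knife 0.76 [77.7, 166.5, 149.9, 238.6]
0 [270. 231.]
0.045 [271. 213.]
0.061 [271. 206.]
0.116 [273. 176.]
0.171 [276. 132.]
```

View pics/e.png

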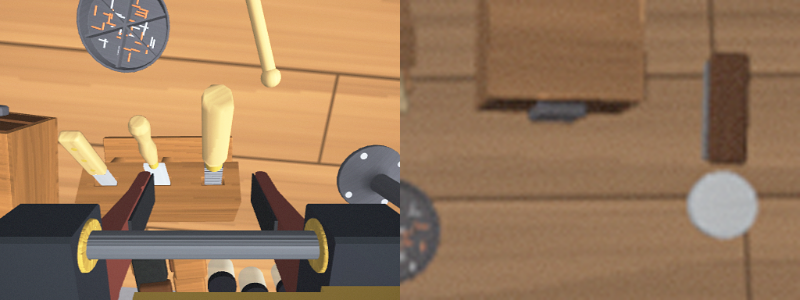

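Call:
carry_out(targets="6 -0.8 1.3 0 0; 6 -0.8 1.3 1 0; 6 -0.8 1.3 3 0; 6 -0.8 1.3 5 0; 6 -0.8 1.3 7 0; 6 -0.8 1.3 9 0; 6 -0.8 1.3 11 0; 6 -0.8 1.3 12.5 0; 6 -0.8 1.3 13.6 0; 6 -0.8 1.3 13.6 0")

```text
time: 8.03
position: [0.5636, 0.031, 0.1609]
eef_rot: [[-0.996, -0.086, -0.004], [-0.086, 0.996, -0.0], [0.004, 0.0, -1.0]]
wrist_force: [-0.4, -0.3, 0.5]
opening: 0.0601
gripper_force: 0.0
```

```bash
python3 - <<'E'
from h import *
W=snap('wrist','w2');S=snap('scene','s2')
w=cv2.imread('pics/w2.png'); t=cv2.resize(cv2.imread('pics/s2.png')[150:270,170:330],(512,384),interpolation=cv2.INTER_CUBIC)
o=np.hstack([w,t]);cv2.imwrite('pics/f.png',cv2.resize(o,(800,300)))
E
```

```text
(no output)
```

View pics/f.png

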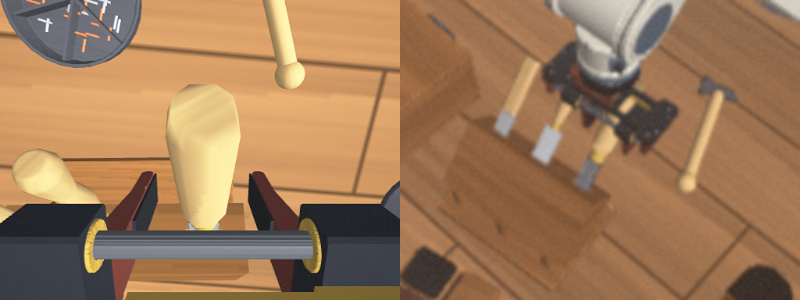

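Call:
carry_out(targets="4 0 0 0 0; 2.5 0 0 0 0; 1 0 0 0 0; 1 0 0 0 0; 1 0 0 0 0; 1 0 0 0 0; 1 0 0 0 0; 1 0 0 0 0")

```text
time: 8.8
position: [0.5653, 0.0311, 0.1641]
eef_rot: [[-0.996, -0.086, 0.0], [-0.086, 0.996, 0.0], [-0.0, 0.0, -1.0]]
wrist_force: [-0.8, 2.1, 3.8]
opening: 0.0282
gripper_force: 30.0
```

Call:
carry_out(targets="1 0.4 0 -0.4 0; 1 1 0 -1 0; 1 1.6 0 -1.6 0; 1 2.3 0 -2.3 0; 1 3 0 -3 0; 1 3.7 0 -3.7 0; 1 4.4 0 -4.4 0; 1 5.1 0 -5.1 0; 1 5.8 0 -5.8 0; 1 6.5 0 -6.5 0; 1 7 0 -7 0; 1 7 0 -7 0")

```text
time: 9.8
position: [0.4949, 0.0248, 0.2349]
eef_rot: [[-0.996, -0.086, 0.001], [-0.086, 0.996, -0.0], [-0.001, -0.0, -1.0]]
wrist_force: [0.1, -0.3, -1.5]
opening: 0.0284
gripper_force: 29.9
```

Call:
carry_out(targets="1 0.7 0 -0.7 0; 1 1.4 0 -1.4 0; 1 2 0 -3 0; 1 2 0 -5 0; 1 2 0 -7 0; 1 2 0 -9 0; 1 2 0 -9 0; 1 2 0 -9 0; 1 2 0 -9 0")

```text
time: 10.55
position: [0.4747, 0.0232, 0.3227]
eef_rot: [[-0.996, -0.086, -0.001], [-0.086, 0.996, -0.0], [0.001, 0.0, -1.0]]
wrist_force: [-0.3, 0.0, -1.4]
opening: 0.0282
gripper_force: 29.9
```

```bash
python3 - <<'E'
from h import *
s=ctrl.state();print(s['q'].round(2))
S=snap('scene','s3');T=snap('top','t3')
a=cv2.resize(cv2.imread('pics/s3.png')[110:290,150:390],(520,390)); b=cv2.resize(cv2.imread('pics/t3.png')[100:235,190:370],(520,390))
cv2.imwrite('pics/g.png',cv2.resize(np.hstack([a,b]),(800,300)))
E
```

```text
[ 0.02  0.09  1.84 -0.    1.22 -1.63]
```

View pics/g.png

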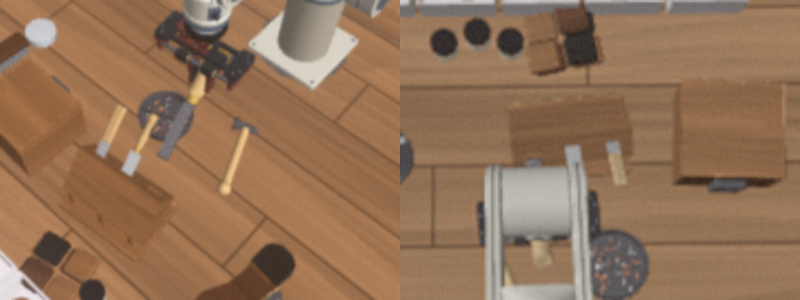

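Call:
carry_out(targets="1 -2.5 2 -1 0; 1 -5 4 -2 0.1; 1 -7.5 6 -2 0.22; 1 -10 8 -2 0.34; 1 -12.5 9.5 -2 0.46; 1 -15 11 -2 0.58; 1 -17.5 11.7 -2 0.7; 1 -20 11.7 -2 0.82; 1 -22 11.7 -2 0.94; 1 -23.6 11.7 -2 1.06; 1 -23.6 11.7 -2 1.18; 1 -23.6 11.7 -2 1.3")

```text
time: 11.65
position: [0.7009, 0.16, 0.3407]
eef_rot: [[-0.344, 0.939, -0.004], [0.939, 0.344, -0.001], [0.001, -0.004, -1.0]]
wrist_force: [0.3, 0.3, -1.8]
opening: 0.0285
gripper_force: 30.0
```

Call:
carry_out(targets="1 0 0 0 0.12; 1 0 0 0 0.24; 1 0 0 0 0.357; 1 0 0 0 0.357; 1 0 0 0 0.357")

```text
time: 12.07
position: [0.7002, 0.16, 0.3421]
eef_rot: [[-0.003, 1.0, -0.002], [1.0, 0.003, -0.0], [-0.0, -0.002, -1.0]]
wrist_force: [-0.9, 0.2, -1.0]
opening: 0.0283
gripper_force: 30.0
```

```bash
python3 - <<'E'
from h import *
s=ctrl.state();print(s['q'].round(2))
S=snap('scene','s4');T=snap('top','t4')
a=cv2.resize(cv2.imread('pics/s4.png')[170:320,160:360],(520,390)); b=cv2.resize(cv2.imread('pics/t4.png')[90:225,150:330],(520,390))
cv2.imwrite('pics/i.png',cv2.resize(np.hstack([a,b]),(800,300)))
E
```

```text
[0.21 0.47 1.28 0.   1.39 0.2 ]
```

View pics/i.png

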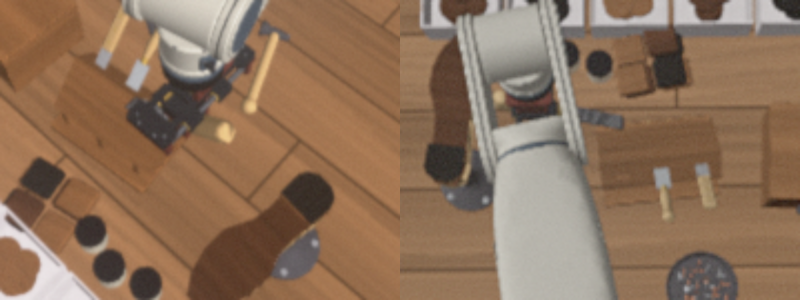

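Call:
carry_out(targets="1 -2 0 2 0; 1 -4 0 4 0; 1 -5.3 0 6 0; 1 -5.3 0 8 0; 1 -5.3 0 8.8 0; 1 -5.3 0 9.2 0; 1 -5.3 0 9.2 0")

```text
time: 12.75
position: [0.7004, 0.1074, 0.251]
eef_rot: [[-0.001, 1.0, -0.001], [1.0, 0.001, -0.0], [-0.0, -0.001, -1.0]]
wrist_force: [-0.1, 0.9, -1.9]
opening: 0.0285
gripper_force: 30.0
```

Call:
carry_out(targets="1 0 0 0.4 0; 1 0.1 0 0.7 0; 1 0.6 0 1.2 0; 1 1.1 0 1.8 0; 1 1.6 0 2.4 0; 1 2.1 0 3 0; 1 2.1 0 3 0")

```text
time: 13.33
position: [0.6996, 0.1293, 0.2198]
eef_rot: [[-0.001, 1.0, -0.003], [1.0, 0.001, -0.0], [-0.0, -0.003, -1.0]]
wrist_force: [-0.4, 0.3, -1.2]
opening: 0.0282
gripper_force: 30.0
```

```bash
python3 - <<'E'
from h import *
S=snap('scene','s5');W=snap('wrist','w5')
a=cv2.resize(cv2.imread('pics/s5.png')[170:290,190:350],(520,390)); b=cv2.resize(cv2.imread('pics/w5.png'),(520,390))
cv2.imwrite('pics/j.png',cv2.resize(np.hstack([a,b]),(800,300)))
E
```

```text
(no output)
```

View pics/j.png

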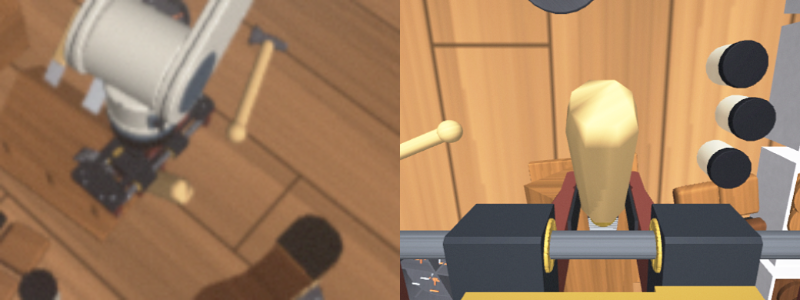

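```bash
python3 - <<'E'
from h import *
s=ctrl.state();W=viewer.camera('wrist');R=s['eef_rot'];g=s['position']-R[:,2]*ctrl.pinch_z
for th in (50,45,40,35,30,25,20):
    t=np.radians(th); d=-R[:,0]*np.cos(t)+R[:,2]*np.sin(t)
    print(th,[proj(W,g+k*d).round(0).tolist() for k in (-.08,-.075,-.07,.035,.05)])
for m in spotter.masks_of('wrist','rasp_grip')[:2]: print(m['p'],m['box'])
for n,t in (('top','rasp_blade'),('scene','rasp_blade')):
    viewer.camera(n)
    for m in spotter.masks_of(n,t)[:2]: print(n,m['p'],m['box'])
E
```

```text
50 [[261.0, 188.0], [261.0, 196.0], [261.0, 203.0], [260.0, 273.0], [260.0, 277.0]]
45 [[261.0, 163.0], [261.0, 174.0], [261.0, 183.0], [260.0, 278.0], [260.0, 285.0]]
40 [[261.0, 142.0], [261.0, 154.0], [261.0, 165.0], [260.0, 284.0], [260.0, 292.0]]
35 [[261.0, 124.0], [261.0, 137.0], [261.0, 150.0], [260.0, 289.0], [260.0, 300.0]]
30 [[261.0, 109.0], [261.0, 123.0], [261.0, 137.0], [260.0, 295.0], [260.0, 307.0]]
25 [[261.0, 97.0], [261.0, 112.0], [260.0, 126.0], [260.0, 300.0], [260.0, 315.0]]
20 [[261.0, 88.0], [260.0, 103.0], [260.0, 117.0], [260.0, 305.0], [260.0, 322.0]]
0.72 [211.5, 100.1, 307.2, 294.9]
top 0.52 [204.3, 138.7, 257.2, 157.2]
scene 0.7 [220.1, 230.1, 265.3, 250.8]
```

Call:
carry_out(targets="1 0.5 0 0.6 0; 1 1 0 1.2 0; 1 1.4 0 1.8 0; 1 1.8 0 2.4 0; 1 2.1 0 3 0; 1 2.4 0 3.6 0; 1 2.6 0 4.2 0; 1 2.9 0 4.9 0")

```text
time: 14.4
position: [0.7014, 0.1579, 0.1727]
eef_rot: [[-0.001, 1.0, 0.002], [1.0, 0.001, 0.001], [0.001, 0.002, -1.0]]
wrist_force: [3.9, 4.8, 3.9]
opening: 0.0285
gripper_force: 30.0
```

```bash
python3 - <<'E'
from h import *
s=ctrl.state();W=viewer.camera('wrist');R=s['eef_rot'];g=s['position']-R[:,2]*ctrl.pinch_z
for th in (45,40,35,30,25,20,15,10):
    t=np.radians(th); d=-R[:,0]*np.cos(t)+R[:,2]*np.sin(t); n=np.cross(d,R[:,1]); n*=-np.sign(n@R[:,2])
    print(th,proj(W,g-.095*d).round(0),'top edge',proj(W,g-.095*d+.0145*n).round(0),proj(W,g-.095*d-.0145*n).round(0))
for m in spotter.masks_of('wrist','rasp_grip')[:1]: print(m['p'],m['box'])
E
```

```text
45 [261. 125.] top edge [261. 183.] [261.  78.]
40 [261.  98.] top edge [261. 146.] [261.  59.]
35 [261.  76.] top edge [261. 114.] [261.  46.]
30 [261.  60.] top edge [261.  88.] [261.  37.]
25 [261.  47.] top edge [261.  67.] [261.  31.]
20 [261.  39.] top edge [261.  52.] [261.  29.]
15 [261.  34.] top edge [261.  41.] [260.  29.]
10 [261.  32.] top edge [261.  33.] [260.  31.]
0.65 [214.2, 79.3, 301.5, 376.4]
```

Call:
carry_out(targets="1 0.3 0 0.7 0; 1 0.5 0 1.4 0; 1 0.7 0 2.1 0; 1 0.8 0 2.8 0; 1 0.9 0 3.5 0; 1 0.95 0 4.2 0; 1 1 0 4.8 0; 1 1 0 5.1 0")

```text
time: 15.17
position: [0.6999, 0.1669, 0.1201]
eef_rot: [[-0.0, 1.0, -0.002], [1.0, 0.0, -0.0], [-0.0, -0.002, -1.0]]
wrist_force: [2.7, 3.8, 1.3]
opening: 0.0287
gripper_force: 30.0
```

```bash
python3 - <<'E'
from h import *
s=ctrl.state();S=snap('scene','s6');W=snap('wrist','w6');R=s['eef_rot'];g=s['position']-R[:,2]*ctrl.pinch_z
for th in (20,10,0,-10):
  for k in (.075,.095):
    t=np.radians(th); d=-R[:,0]*np.cos(t)+R[:,2]*np.sin(t)
    print(th,k,proj(W,g-k*d).round(0),proj(S,g-k*d).round(0))
a=cv2.resize(cv2.imread('pics/s6.png')[190:290,210:343],(520,390)); b=cv2.resize(cv2.imread('pics/w6.png'),(520,390))
cv2.imwrite('pics/k.png',cv2.resize(np.hstack([a,b]),(800,300)))
E
```

```text
20 0.075 [261. 103.] [274. 270.]
20 0.095 [261.  38.] [278. 273.]
10 0.075 [261.  92.] [274. 272.]
10 0.095 [261.  32.] [279. 276.]
0 0.075 [261.  89.] [274. 273.]
0 0.095 [261.  35.] [279. 277.]
-10 0.075 [260.  92.] [274. 274.]
-10 0.095 [261.  44.] [278. 279.]
```

View pics/k.png

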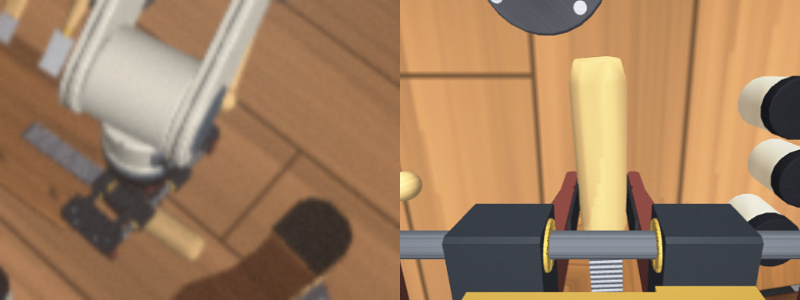

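Call:
carry_out(targets="1 0 0 0.2 0; 1 0 0 0.3 0; 1 0 0 0.3 0; 1 0 0 -1 0; 1 0 0 -3 0; 1 0 0 -6 0; 1 0 0 -9 0; 1 0 0 -12 0; 1 0 0 -15 0; 1 0 0 -18 0; 1 0 0 -20 0; 1 0 0 -20 0")

```text
time: 16.27
position: [0.7017, 0.167, 0.3279]
eef_rot: [[0.001, 1.0, 0.007], [1.0, -0.001, 0.002], [0.002, 0.007, -1.0]]
wrist_force: [1.2, -0.3, -1.0]
opening: 0.0288
gripper_force: 29.7
```

Call:
carry_out(targets="1 2 -0.5 0 0; 1 5 -1 0 0; 1 8 -2 0 0; 1 11 -3 0 0; 1 14 -4 0 0; 1 17 -5 0 0; 1 20 -6 0 0; 1 23 -6.8 0 0; 1 25 -6.8 0 0; 1 26.5 -6.8 0 0; 1 27.4 -6.8 0 0; 1 27.4 -6.8 0 0")

```text
time: 17.27
position: [0.632, 0.4419, 0.3201]
eef_rot: [[-0.001, 1.0, -0.002], [1.0, 0.001, -0.001], [-0.001, -0.002, -1.0]]
wrist_force: [-1.1, -0.4, -1.8]
opening: 0.0286
gripper_force: 29.7
```

```bash
python3 - <<'E'
from h import *
s=ctrl.state();print(s['q'].round(2))
S=snap('scene','s7');T=snap('top','t7');W=snap('wrist','w7');R=s['eef_rot'];g=s['position']-R[:,2]*ctrl.pinch_z
for th in (30,15,0,-15):
  t=np.radians(th); d=-R[:,0]*np.cos(t)+R[:,2]*np.sin(t)
  print(th,*[(proj(W,g+k*d).round(0),proj(S,g+k*d).round(0),proj(T,g+k*d).round(0)) for k in (-.08,.11,.175)])
a=cv2.resize(cv2.imread('pics/s7.png')[210:360,240:440],(520,390)); b=cv2.resize(cv2.imread('pics/w7.png'),(520,390)); c=cv2.resize(cv2.imread('pics/t7.png')[90:240,80:280],(520,390))
cv2.imwrite('pics/l.png',cv2.resize(np.vstack([np.hstack([a,c]),np.hstack([b,b])]),(800,600)))
E
```

```text
[0.59 0.57 1.16 0.   1.41 0.59]
30 (array([258., 102.]), array([381., 294.]), array([110., 156.])) (array([259., 343.]), array([321., 264.]), array([164., 161.])) (array([259., 372.]), array([303., 256.]), array([181., 163.]))
15 (array([258.,  76.]), array([382., 299.]), array([110., 158.])) (array([259., 388.]), array([319., 258.]), array([165., 160.])) (array([259., 438.]), array([301., 247.]), array([183., 161.]))
0 (array([258.,  71.]), array([380., 301.]), array([111., 159.])) (array([259., 437.]), array([320., 254.]), array([164., 158.])) (array([259., 520.]), array([301., 239.]), array([183., 158.]))
-15 (array([258.,  80.]), array([377., 303.]), array([114., 160.])) (array([259., 491.]), array([323., 251.]), array([161., 156.])) (array([259., 629.]), array([305., 234.]), array([179., 155.]))
```

View pics/l.png

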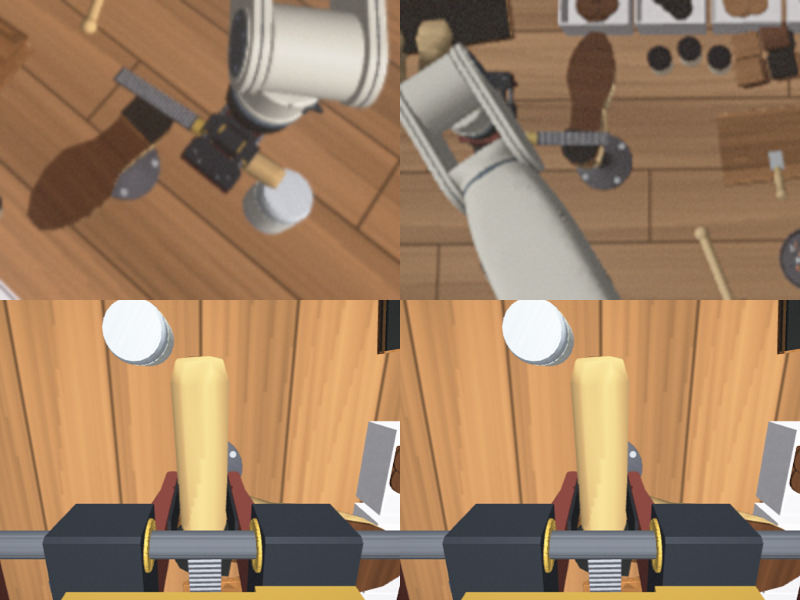

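```bash
python3 - <<'E'
from h import *
s=ctrl.state();R=s['eef_rot'];g=s['position']-R[:,2]*ctrl.pinch_z
N=[]
for n in('scene','top'):
    c=viewer.camera(n)
    for t in ('rasp_blade',):
        m=spotter.masks_of(n,t)
        if not m: continue
        m=m[0]; im=c['color'].astype(int); grey=(im.max(2)-im.min(2)<30)&m['pixels']
        d=-R[:,0]; a=proj(c,g+.06*d); b=proj(c,g+.19*d); print(n,m['p'],np.round(m['box']),grey.sum(),a,b)
        ys,xs=np.nonzero(grey); P=np.c_[xs,ys].astype(np.float32)
        ab=b-a; k=((P-a)@ab/(ab@ab)); P=P[(k>-.1)&(k<1.2)]
        (vx,vy,x0,y0)=cv2.fitLine(P.astype(np.float32),cv2.DIST_HUBER,0,.01,.01).ravel(); print(len(P),vx,vy,x0,y0,'pred',(b-a)/np.linalg.norm(b-a))
        o,d1=ray(c,(x0,y0));o,d2=ray(c,(x0+10*vx,y0+10*vy)); nn=np.cross(d1,d2);nn/=np.linalg.norm(nn);N.append(nn)
        e=-R[:,0]; # solve dir=cos*e+sin*R[:,2] perpendicular to nn
        print('tilt deg',np.degrees(np.arctan2(-(nn@e),nn@R[:,2])),'plane dist of g mm',1000*nn@(g-o))
        cv2.imwrite(f'pics/m_{n}.png',(grey*255).astype(np.uint8))
d=np.cross(*N);d/=np.linalg.norm(d);print('dir',d)
E
```

```text
scene 0.72 [300. 243. 379. 301.] 351 [333.95573845 265.21509096] [295.86405003 235.14118275]
350 0.83181703 0.5550499 317.17236 258.1436 pred [-0.78486751 -0.61966362]
tilt deg 12.787279841395094 plane dist of g mm -3.9781824820071385
top 0.79 [143. 154. 184. 165.] 204 [150.95222911 158.09892118] [187.59732799 157.68270208]
201 0.9999585 0.009107105 166.5115 158.90683 pred [ 0.9999355  -0.01135738]
tilt deg 5.707226811893498 plane dist of g mm -1.132136194701169
dir [-0.0159505   0.98347689  0.18032969]
```

Call:
carry_out(targets="1 -2 0.5 0 0; 1 -5 1 0 0; 1 -8 2 0 0; 1 -11 3 0 0; 1 -14 4 0 0; 1 -17 5 0 0; 1 -20 6 0 0; 1 -23 6.8 0 0; 1 -25 6.8 0 0; 1 -26.5 6.8 0 0; 1 -27.4 6.8 2 0; 1 -27.4 6.8 5 0")

```text
time: 18.62
position: [0.7027, 0.1651, 0.2755]
eef_rot: [[0.002, 1.0, 0.008], [1.0, -0.002, 0.001], [0.001, 0.008, -1.0]]
wrist_force: [-0.1, 0.5, -0.8]
opening: 0.0284
gripper_force: 29.7
```

Call:
carry_out(targets="1 0 0 3 0; 1 0 0 6 0; 1 0 0 9 0; 1 0 0 12 0; 1 0 0 13.5 0; 1 0 0 14.5 0; 1 0 0 15.3 0; 1 0 0 16 0; 1 0 0 16.5 0; 1 0 0 17 0; 1 0 0 17 0")

```text
time: 19.53
position: [0.7012, 0.1675, 0.102]
eef_rot: [[-0.001, 1.0, 0.002], [1.0, 0.001, 0.0], [0.0, 0.002, -1.0]]
wrist_force: [3.3, 3.4, 0.7]
opening: 0.0282
gripper_force: 30.1
```

Call:
carry_out(targets="1 0 0 -1 0; 1 0 0 -3 0; 1 0 0 -6 0; 1 0 0 -9 0; 1 0 0 -12 0; 1 0 0 -15 0; 1 0 0 -18 0; 1 0 0 -20 0; 1 0 0 -22 0; 1 0 0 -22 0")

```text
time: 20.37
position: [0.7018, 0.167, 0.3278]
eef_rot: [[0.001, 1.0, 0.007], [1.0, -0.001, 0.002], [0.002, 0.007, -1.0]]
wrist_force: [1.1, 0.3, -1.0]
opening: 0.0281
gripper_force: 29.9
```

Call:
carry_out(targets="1 2 -0.5 0 0; 1 5 -1 0 0; 1 8 -2 0 0; 1 11 -3 0 0; 1 14 -4 0 0; 1 17 -5 0 0; 1 20 -6 0 0; 1 23 -6.8 0 0; 1 25 -6.8 0 0; 1 26.5 -6.8 0 0; 1 27.4 -6.8 0 0; 1 27.4 -6.8 0 0")

```text
time: 21.37
position: [0.6321, 0.4421, 0.3205]
eef_rot: [[-0.001, 1.0, -0.001], [1.0, 0.001, -0.001], [-0.001, -0.001, -1.0]]
wrist_force: [-0.8, -0.6, -1.3]
opening: 0.0282
gripper_force: 29.9
```

```bash
cat > tilt.py <<'E'
from h import *
s=ctrl.state();R=s['eef_rot'];g=s['position']-R[:,2]*ctrl.pinch_z
print(s['time'],s['position'].round(4)); N=[]
for n in('scene','top'):
    c=viewer.camera(n); m=spotter.masks_of(n,'rasp_blade')[0]; im=c['color'].astype(int)
    d=-R[:,0]; a=proj(c,g+.06*d); b=proj(c,g+.175*d); ab=b-a
    ys,xs=np.nonzero((im.max(2)-im.min(2)<30)&m['pixels']); P=np.c_[xs,ys].astype(np.float32)
    k=(P-a)@ab/(ab@ab); P=P[(k>-.1)&(k<1.2)]
    vx,vy,x0,y0=cv2.fitLine(P,cv2.DIST_HUBER,0,.01,.01).ravel()
    o,d1=ray(c,(x0,y0));o,d2=ray(c,(x0+10*vx,y0+10*vy)); nn=np.cross(d1,d2);nn/=np.linalg.norm(nn);N.append(nn)
    e=P@[vx,vy]; i=np.argmax(P@ab); print(n,m['p'],len(P),'tilt',np.degrees(np.arctan(-(nn@d)/(nn@R[:,2]))),'end px',P[i],'level pred',b, 'g off mm',1000*nn@(g-o))
d=np.cross(*N);d/=np.linalg.norm(d);print('dir',d)
E
python3 tilt.py
```

```text
21.3667 [0.6321 0.4421 0.3205]
scene 0.64 385 tilt 2.7335380584852924 end px [298. 244.] level pred [300.82621375 239.02499002] g off mm -5.616059836726883
top 0.85 239 tilt 6.417051483498531 end px [184. 156.] level pred [182.72031056 157.88525865] g off mm 0.010796043785103899
dir [0.0081036  0.99760403 0.06870611]
```

Call:
carry_out(targets="1 0.1 0.1 0.7 0; 1 0.2 0.1 1.4 0; 1 0.2 0.1 2.1 0; 1 0.2 0.1 2.8 0; 1 0.2 0.1 3.5 0; 1 0.2 0.1 4.2 0; 1 0.2 0.1 4.2 0; 1 0.2 0.1 4.2 0; 1 0.2 0.1 4.2 0; 1 0.2 0.1 4.2 0; 1 0.2 0.1 4.2 0; 1 0.2 0.1 4.2 0")

```text
time: 22.57
position: [0.6337, 0.4432, 0.2802]
eef_rot: [[-0.0, 1.0, 0.001], [1.0, 0.0, 0.0], [0.0, 0.001, -1.0]]
wrist_force: [0.7, 0.5, -1.4]
opening: 0.0284
gripper_force: 29.9
```

```bash
python3 tilt.py; python3 - <<'E'
from h import *
S=snap('scene','s8');T=snap('top','t8')
print([proj(S,p).round(0) for p in ((.632,.331,.245),(.634,.334,.285))],[proj(T,p).round(0) for p in ((.632,.331,.245),(.634,.334,.285))])
a=cv2.resize(cv2.imread('pics/s8.png')[220:310,270:390],(520,390)); c=cv2.resize(cv2.imread('pics/t8.png')[120:195,120:220],(520,390))
cv2.imwrite('pics/n.png',cv2.resize(np.hstack([a,c]),(800,300)))
E
```

```text
22.5667 [0.6337 0.4432 0.2802]
scene 0.6 358 tilt 4.928977314212478 end px [299. 247.] level pred [299.11702474 245.20867462] g off mm -3.9020512522199207
top 0.82 232 tilt 3.7158094615499007 end px [185. 159.] level pred [184.49352116 159.82539622] g off mm -1.9039558911002263
dir [-0.0029541   0.99685238  0.07922507]
[array([314., 265.]), array([317., 262.])] [array([170., 163.]), array([167., 161.])]
```

View pics/n.png

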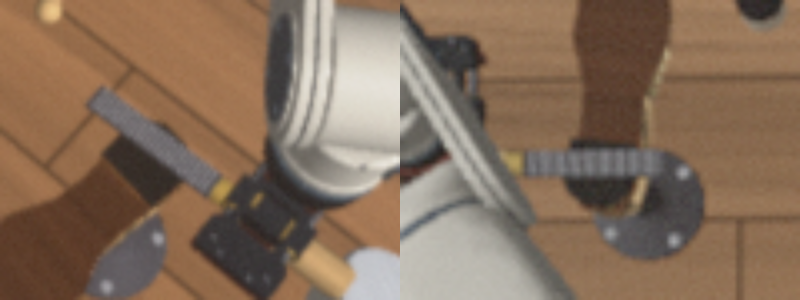

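```bash
python3 -c "
from bench import ctrl
print(ctrl.close_job())"
```

```text
the job is handed in; nothing more can be done
None
```

I handed the job in at about 23 s of the 58 s allowed, and no verdict came back. The drawer is shut against its stop, and the rasp is held still, tilted about 4–5° from level (limit 12.6°), with the middle of its blade an estimated 4 cm above the centre of the heel.

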